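# Show the spirit measure to the inspection camera

## Task

The house spirit measure is kept in the shut wooden case and has to be shown to the inspection camera. Pry the lid up by its tab with the blade of the oyster knife (keep the gripper's fingers off the lid) until it falls fully open, lay the knife back down on the stand, then take the measure out of the case by its waist and present it to the camera: in mid-air on the line that the lens looks along, its middle 15 cm from the lens, one of its mouths facing straight into the lens. Finish while still holding it there, motionless, and leave the other things on the stand where they are.

Things in the scene. Friction and masses are not known exactly. Their poses are not given: they have to be found in the camera images.
- tab_edge (a point): Front tip, mid-width, of the underside of the lid's tab; moves with the lid. The tab is 74 mm wide, 7 mm thick and stands 18 mm out beyond the case's front wall. 12 mm below it a ledge of the same outline leaves a slot for the blade: 18 mm deep, 74 wide, 52 to 64 mm above the surface, open to the front and sides. Lid shut: x points into the slot (to the hinge side), y to the left, z up.
- lid_hinge (a point): Middle of the lid's hinge axis, at the rear top edge of the case, 64 mm above the surface and 164 mm behind the tab's front tip. The hinge axis is y; axes turn with the lid like those of tab_edge.
- lid (a joint): Hinge angle of the lid, rad: 0 shut, rising as it opens, stop at 1.9. The flat wooden lid is 10 mm thick, 146 mm deep, 170 mm wide, weighs 0.15 kg and turns almost without friction: it falls shut below about 1.45 and falls open to the stop above 1.6.
- case: The fixed wooden case: 146 mm deep (x), 170 mm wide (y), 64 mm high without its lid, walls and floor 8 mm; origin under its middle on the surface; x to the hinge side, z up. Inside, wooden cradles hold the measure's two cups: they stand 28 to 55 mm either side of the case's middle along x, 56 mm wide, up to 28 mm above the surface; between them the case is empty.
- measure_mid (a point): Middle of the double-ended steel spirit measure (about 0.12 kg): an hourglass 98 mm long, a straight round waist 22 mm thick and 36 mm long between two equal cups 40 mm wide at the mouths. x is its long axis, through both mouths. It lies level in the shut case along the case's x, its middle over the case's middle, 35 mm above the surface, 27 mm above the inner floor.
- measure: The whole measure; origin and axes as measure_mid.
- knife_grip (a point): Grip point in the knife's handle, near its balance point, half-way up the handle: 12 mm above the surface as it lies. The wooden handle has flat sides, is 22 mm wide and 24 mm high, and reaches from 63 mm behind this point to 23 mm ahead of it. x points along the knife to the blade's tip, z up as it lies.
- knife_tip (a point): Tip of the knife's flat steel blade, 95 mm ahead of knife_grip at the same height. The blade is 18 mm wide, 3 mm thick and 70 mm long. Axes as knife_grip.
- knife: The whole oyster knife, about 0.11 kg; origin and axes as knife_grip.
- lens (a point): Centre of the front of the lens of the inspection camera, a black box 62 mm wide on a thin fixed post with a round foot (72 mm wide). The lens is about 0.25 m above the surface, the camera's top about 0.29 m. It looks along -x of this frame, 20 degrees down from level; y is level.
- show_point (a point): The point in empty air 150 mm in front of the lens on its line of sight, about 0.20 m above the surface, where the measure's middle is to be; axes as those of lens.
- cam_head: The head of the camera; origin and axes as lens.
- bitters: Bystander: small dasher bottle, 47 mm wide, 138 mm high; origin at its underside.
- cellar: Bystander: round wooden salt cellar, 70 mm wide, 67 mm high; origin at its underside.
- pad: Bystander: order pad lying flat, 125 x 75 x 12 mm; origin at its underside.

How it is judged:
By the outcome, as a careful person would: the job done as asked, in the order asked, and still so for the second after the job is handed in, while the arm keeps its last pose, push and grip.
It also fails if it takes over 70 s, if anything falls off the work surface, if the arm or the gripper's body presses on something with over 40 N, if the wrist force passes 120 N, or if a joint passes its speed limit or range.

## Robot

A 6-joint arm with a two-finger parallel gripper is mounted at the origin on a cart in front of the work surface, level with it; the furniture and walls round the work are solid. World frame = base frame: x ahead of the robot, y to its left, z up, the work surface at z = 0. Lengths are in m, angles in degrees, forces in N, time in s.
With the tool pointing down it reaches from about 0.325 to 0.85 m from the base axis. Payload 15.5 kg.
Tool frame: the origin (TCP) lies midway between the tips of the shut fingers; the grasp point (between the pads) lies 19 mm behind it; y points along the fingers, x is the direction in which the jaws open and shut, and the axes are right-handed (so a half turn about y gives the same grasp; the last joint's range is limited). The gripper opens to 91 mm and grips with 3 to 60 N. Pads are 32 mm wide; open, the fingers measure 118 mm over their backs; the gripper's body (76 mm by 178 mm) begins 60 mm behind the grasp point.
Start: joints at [-5.472, 28.281, 77.091, -0, 74.628, -5.472], TCP at [0.625, 0, 0.214] pointing down, gripper open.
Joint ranges: [-166.48, 166.48], [-47.26, 123.95], [12.59, 153.08], [-70.14, 250.14], [6.76, 159.57], [-176.63, 176.63]. Speed limits (degrees/s): [108.29, 108.29, 147.25, 172.46, 172.46, 172.46].

## Interface

Orientations are given as a 3x3 rotation matrix whose columns are the frame's x, y, z axes.
In Python, from bench import ctrl gives the robot as it stands. The module is installed in compiled form; this text tells all that it offers. Calls block until the motion is done:
- ctrl.goto(position, orientation): joint-space move of the TCP to a pose.
- ctrl.move_l(position, vel=0.15, ori=None, contact_N=None): straight line of the TCP; ori=None keeps the orientation; vel is the mean speed in m/s. With contact_N (N) it stops when the force on the tool has changed by that much, and returns True; else False.
- ctrl.movej(angles): joint-space move.
- ctrl.command_gripper(opening): opening from 0.0 (shut) to 1.0 (fully open); the grip force is fixed at half the most; returns when the fingers have stopped.
- ctrl.sleep(seconds).
- ctrl.ik(position, orientation): joint angles nearest the present ones, or None.
- ctrl.read_camera(name): name is "scene" or "side" or "wrist"; returns the picture (400x640x3 uint8, blue, green, red); there is no depth.
- ctrl.camera_params(name): a dict with "fx", "fy", "cx", "cy" (pixels), "pose" (4x4, takes a point from camera to world coordinates); the wrist camera has in their place "T_tool_cam" (4x4, takes a point from camera to tool coordinates, whose origin is the TCP and whose axes are the tool frame's). Camera axes: x right, y up, looking along -z (the intrinsics and any distortion apply to the point x, -y, -z); pixel columns grow to the right and rows downward; lengths in m; the calibration is good to about 2 mm. A picture is of the moment at which its call begins: read the wrist's pose just before it. camera_params takes no time and is no camera call.
A pose or a line that the arm cannot do raises ctrl.MotionError and nothing moves.
- ctrl.sign_off(): hands the job in, once; it reports no verdict.
Readings, each from a call of its own:
- ctrl.current_t(): time.
- ctrl.current_q(): joint angles.
- ctrl.current_dq(): joint speeds.
- ctrl.current_effort(): joint torques, N m.
- ctrl.current_tool_pos(): TCP position.
- ctrl.current_eef_rot(): TCP orientation.
- ctrl.current_contact_force(): force on the tool from outside, world axes, zero at the start.
- ctrl.current_wrist_torque(): the same for the moment, N m.
- ctrl.current_grip_width(): opening from 0.0 (shut) to 1.0 (fully open).
Only numpy, scipy, OpenCV 4.12 (cv2) and the standard library are available. Lean on these libraries where they do the work, as an engineer would, in place of code of your own. Each camera call takes 0.05 s, during which the arm holds its last target. There are 200 camera calls.

## Working session

There is one attempt and no reset: what is moved stays moved. The work goes in short steps, each a Python script; the robot and the scene stay as the last script left them, time stands still between calls to the robot, and variables do not carry over. Pictures are saved under pics/ and viewed, about 8 in all and at most 12, crops included, and the job is handed in when it is done.

```bash
mkdir -p pics; ls
python3 - <<'E'
from bench import ctrl
import cv2,numpy as np
np.set_printoptions(precision=4,suppress=True)
for n in ("scene","side","wrist"):
    im=ctrl.read_camera(n); cv2.imwrite(f"pics/{n}0.png",im)
    print(n,ctrl.camera_params(n))
print(ctrl.current_eef_rot(),ctrl.current_t())
E
```

```text
pics
scene {'fx': 360.8478635406057, 'fy': 360.8478635406057, 'cx': 317.59541990784663, 'cy': 202.40471916844822, 'pose': array([[-0.9752,  0.1259, -0.1822,  0.4114],
       [-0.2211, -0.5046,  0.8346,  0.801 ],
       [ 0.0131,  0.8541,  0.5199,  0.6654],
       [ 0.    ,  0.    ,  0.    ,  1.    ]])}
side {'fx': 505.046451482781, 'fy': 505.046451482781, 'cx': 318.6507421532393, 'cy': 191.26173252827792, 'pose': array([[-0.9982, -0.0413,  0.0437,  0.6653],
       [ 0.0592, -0.8001,  0.5969,  0.9289],
       [ 0.0103,  0.5984,  0.8011,  1.4306],
       [ 0.    ,  0.    ,  0.    ,  1.    ]])}
wrist {'fx': 305.99838209289794, 'fy': 305.99838209289794, 'cx': 319.90240226200325, 'cy': 196.5063110254604, 'T_tool_cam': array([[ 1.    ,  0.0009, -0.0006,  0.0005],
       [-0.0008,  0.2613, -0.9653, -0.171 ],
       [-0.0007,  0.9653,  0.2613,  0.0731],
       [ 0.    ,  0.    ,  0.    ,  1.    ]])}
[[ 1.     -0.001   0.    ]
 [-0.      0.0001  1.    ]
 [-0.001  -1.      0.0001]] 0.15
```

View pics/scene0.png

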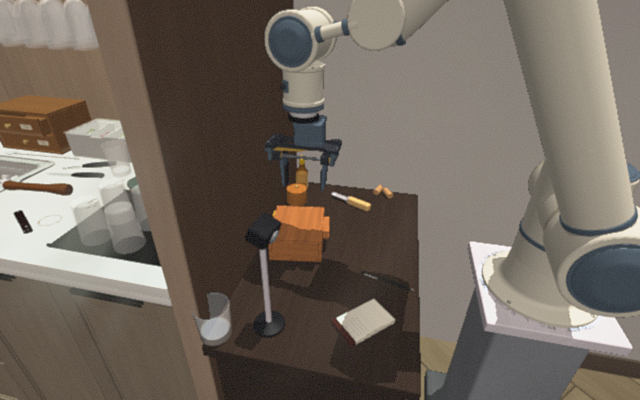

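View pics/side0.png

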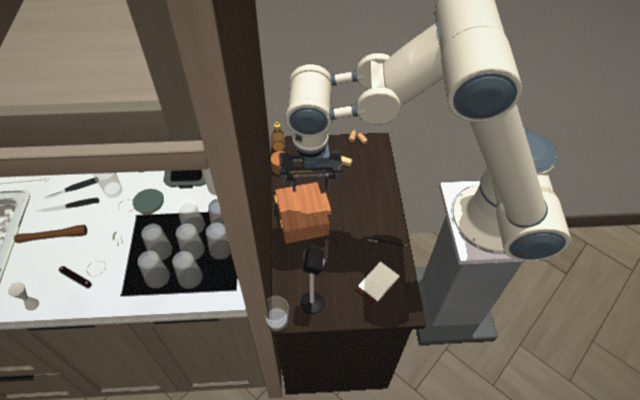

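Scene: the case's lid is at about (300,225), with its tab at (327,226). The knife is at (350,201), bitters (302,172), cellar (297,193), camera head (264,232) with its foot at (268,324), and pad (365,320). A tall panel stands along the +x side of the surface. The side view shows the same layout from above. Next I'll move for a closer wrist look and get rough positions.

```bash
cat > h.py <<'E'
from bench import ctrl
import cv2,numpy as np
np.set_printoptions(precision=4,suppress=True)
def pose(n):
    p=ctrl.camera_params(n)
    if n=="wrist":
        T=np.eye(4);T[:3,:3]=ctrl.current_eef_rot();T[:3,3]=ctrl.current_tool_pos();return p,T@p["T_tool_cam"]
    return p,p["pose"]
def ray(n,u,v,PT=None):
    p,T=PT or pose(n)
    d=T[:3,:3]@np.array([(u-p["cx"])/p["fx"],-(v-p["cy"])/p["fy"],-1]);return T[:3,3],d/np.linalg.norm(d)
def onz(n,u,v,z,PT=None):
    o,d=ray(n,u,v,PT);return o+d*(z-o[2])/d[2]
def tri(rs):
    A=0;b=0
    for o,d in rs:
        P=np.eye(3)-np.outer(d,d);A=A+P;b=b+P@o
    return np.linalg.solve(A,b)
def proj(n,X,PT=None):
    p,T=PT or pose(n);c=T[:3,:3].T@(np.asarray(X)-T[:3,3]);return np.array([p["cx"]+p["fx"]*c[0]/-c[2],p["cy"]-p["fy"]*c[1]/-c[2]])
def rot(yaw,tilt=0):  # tool down; jaws (x) along world yaw; 
    c,s=np.cos(yaw),np.sin(yaw)
    x=np.array([c,s,0]);y=np.array([0,0,-1.]);return np.c_[x,y,np.cross(x,y)]
E
python3 - <<'E'
from h import *
for nm,u,v,z in [("knife tip",333,194,.012),("knife butt",370,208,.012),("foot",268,324,0),("pad",365,320,.012),("tab",328,218,.064),("tab2",329,237,.064),("lid",278,207,.074),("lid",325,207,.074),("lid",322,240,.074),("lid",271,240,.074),("cellar",297,203,0),("spoon?",370,275,0),("spoon?",411,289,0),("edge r",418,195,0),("edge fr",420,380,0),("edge fl",207,348,0),("glass",215,338,0)]: print(nm,onz("scene",u,v,z))
print(tri([ray("scene",275,238),ray("side",322,262)]),"lens approx")
im=cv2.imread("pics/scene0.png");a=cv2.resize(im[150:350,190:430],None,fx=3.0,fy=3.0,interpolation=cv2.INTER_CUBIC)
b=cv2.imread("pics/wrist0.png")
cv2.imwrite("pics/c1.png",a)
E
```

```text
knife tip [ 0.5991 -0.3185  0.012 ]
knife butt [ 0.4589 -0.2553  0.012 ]
foot [ 0.6365  0.2798 -0.    ]
pad [0.4221 0.2275 0.012 ]
tab [ 0.572  -0.0843  0.064 ]
tab2 [0.5507 0.0078 0.064 ]
lid [ 0.731  -0.0922  0.074 ]
lid [ 0.5904 -0.1272  0.074 ]
lid [0.5641 0.0387 0.074 ]
lid [0.6971 0.0713 0.074 ]
cellar [ 0.7143 -0.2455  0.    ]
spoon? [0.4261 0.063  0.    ]
spoon? [0.3188 0.0902 0.    ]
edge r [ 0.2959 -0.4083  0.    ]
edge fr [0.3002 0.34   0.    ]
edge fl [ 0.741   0.3696 -0.    ]
glass [0.7361 0.3424 0.    ]
[0.6058 0.2837 0.2522] lens approx
```

View pics/wrist0.png

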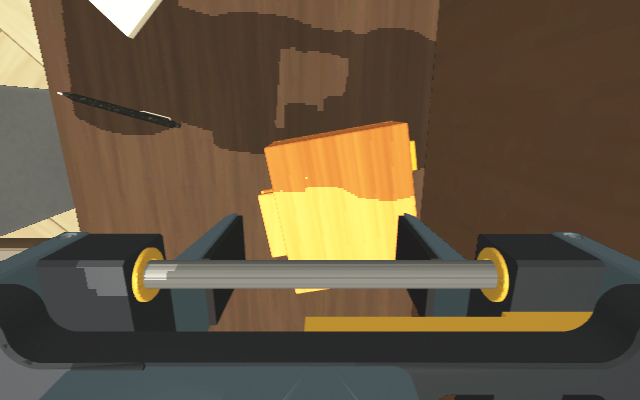

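Wrist view from the start pose: the lid covers (265–415, 125–290), with the tab at the left (270,222) and the pen at (115,108). The case's x axis is roughly +12° from world x and its tab faces the robot. Next I'll hover over the knife with the wrist camera on the blade side.

Run:
```python
from h import *
a=np.radians(-24-90)
ctrl.goto([.512,-.28,.14],rot(a)); print(ctrl.current_t(),ctrl.current_q())
PT=pose("wrist");im=ctrl.read_camera("wrist");cv2.imwrite("pics/w1.png",im);np.save("w1.npy",PT[1])
cv2.imwrite("pics/scene1.png",ctrl.read_camera("scene"));cv2.imwrite("pics/side1.png",ctrl.read_camera("side"))
s=cv2.resize(cv2.imread("pics/scene1.png")[180:350,220:420],None,fx=2,fy=2,interpolation=cv2.INTER_CUBIC)
d=cv2.resize(cv2.imread("pics/side1.png")[170:320,250:410],None,fx=2.25,fy=2.25,interpolation=cv2.INTER_CUBIC)
o=np.zeros((600,800,3),np.uint8);h=cv2.resize(im,(400,250));o[:340,:400]=s;o[:338,400:760]=d
cv2.imwrite("pics/c2.png",o[:340])
```

```text
1.5333 [-34.486   29.5919  88.0416   0.0099  62.3533  79.3936]
```

View pics/w1.png

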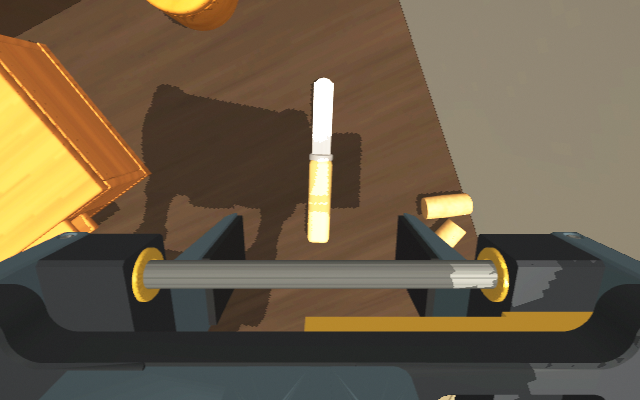

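View pics/c2.png

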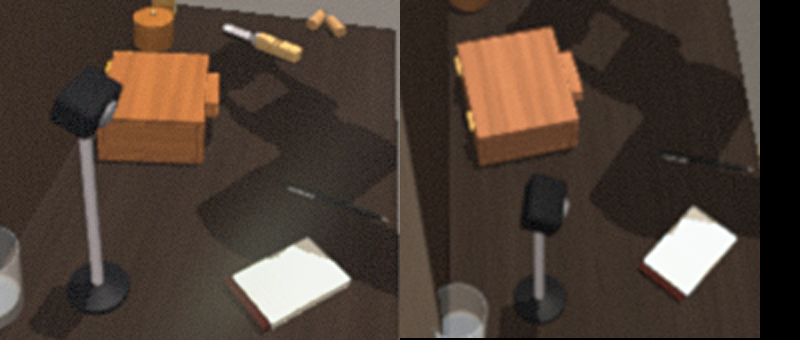

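Wrist view: blade tip at (323,78), handle front at (320,158), butt at (318,242), jaws on either side. The crops show the lid's corners, and the lens as a grey disc on the head's −x side, facing the robot. I'll compute these positions and then grasp.

Run:
```python
from h import *
PT=(ctrl.camera_params("wrist"),np.load("w1.npy"))
t,f,b=[onz("wrist",*p,.012,PT) for p in [(323,78),(320,158),(318,242)]]
im=cv2.imread("pics/w1.png");hsv=cv2.cvtColor(im,cv2.COLOR_BGR2HSV)
# handle side flats centroid per row at z .024
m=((hsv[...,1]>60)&(hsv[...,2]>190))[165:235,280:360]
cs=[(280+np.nonzero(r)[0].mean(),165+i) for i,r in enumerate(m) if r.sum()>5]
P=np.array([onz("wrist",u,v,.02,PT) for u,v in cs]);l=cv2.fitLine(P[:,:2].astype(np.float32),cv2.DIST_L2,0,.01,.01).ravel();print("handle line",l,np.degrees(np.arctan(l[1]/l[0])))
x=(t-b);print(t,f,b,np.linalg.norm(x),np.linalg.norm(t-f),np.degrees(np.arctan2(x[1],x[0])))
print("grip",t-.095*x/np.linalg.norm(x),b+.063*x/np.linalg.norm(x))
# case
for i,p in enumerate([(57,45),(152,28),(178,120),(75,135)]): print("side lid",onz("side",250+p[0]/2.25,170+p[1]/2.25,.074))
for p in [(208,53),(205,122),(98,120),(113,52)]: print("scene lid",onz("scene",220+p[0]/2,180+p[1]/2,.074))
print("lens",tri([ray("scene",220+108/2,180+110/2),ray("side",250+165/2.25,170+207/2.25)]))
print("foot",onz("scene",220+98/2,180+288/2,0),onz("side",250+140/2.25,170+300/2.25,0))
```

```text
handle line [ 0.9036 -0.4283  0.5129 -0.2784] -25.361935
[ 0.6082 -0.3253  0.012 ] [ 0.5421 -0.293   0.012 ] [ 0.4619 -0.2551  0.012 ] 0.16229130678884252 0.07353288821685099 -25.637314615735196
grip [ 0.5225 -0.2842  0.012 ] [ 0.5186 -0.2823  0.012 ]
side lid [ 0.7361 -0.0946  0.074 ]
side lid [ 0.5928 -0.1193  0.074 ]
side lid [0.5654 0.0478 0.074 ]
side lid [0.7121 0.0653 0.074 ]
scene lid [ 0.594  -0.1293  0.074 ]
scene lid [0.5619 0.0427 0.074 ]
scene lid [0.7023 0.0725 0.074 ]
scene lid [ 0.7373 -0.0966  0.074 ]
lens [0.6036 0.292  0.2661]
foot [0.6342 0.2793 0.    ] [0.6318 0.2855 0.    ]
```

Run:
```python
from h import *
R=rot(np.radians(-115.5))
ctrl.goto([.5205,-.283,.06],R)
print(ctrl.move_l([.5205,-.283,.004],vel=.1,contact_N=8))
ctrl.command_gripper(0.0)
p=ctrl.current_tool_pos();print(p,ctrl.current_grip_width()*91)
ctrl.move_l([.5205,-.283,.16],vel=.2)
a=np.radians(10.3);d=np.array([np.cos(a),np.sin(a),0])
tab=np.array([.5605,-.0428,0])
g=tab-d*(.04+.095);g[2]=.053-.003
np.save("tcpz.npy",p)
ctrl.goto(g+[0,0,.08],rot(a-np.pi/2))
ctrl.move_l(g,vel=.15)
ctrl.sleep(.2)
PT=pose("wrist");im=ctrl.read_camera("wrist");cv2.imwrite("pics/w2.png",im);np.save("w2.npy",PT[1])
print(ctrl.current_tool_pos(),ctrl.current_t(),ctrl.current_contact_force())
```

```text
False
[ 0.5205 -0.283   0.004 ] 21.621186806989567
[ 0.4282 -0.0671  0.0507] 6.675 [-0.6341  0.9139 -1.2184]
```

View pics/w2.png

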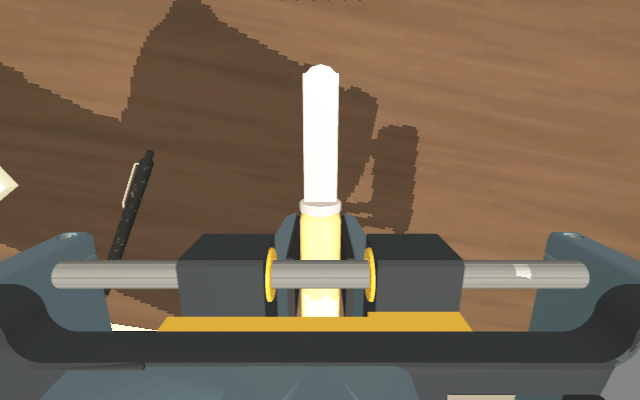

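Wrist view: the knife is held straight, with its tip at (321,66). The tab is just out of view above the frame, so I'll go 25 mm closer and measure the tab there.

Run:
```python
from h import *
T0=np.eye(4);T0[:3,:3]=[[1,-.001,0],[0,.0001,1],[-.001,-1,.0001]];T0[:3,3]=[.625,0,.214]
p=ctrl.camera_params("wrist");PT0=(p,T0@p["T_tool_cam"])
for uv in [(259,195),(274,257)]: print("tab0",onz("wrist",*uv,.071,PT0))
PT=(p,np.load("w2.npy"));print("tip",onz("wrist",321,66,.0587,PT))
a=np.radians(10.3);d=np.array([np.cos(a),np.sin(a),0])
g=ctrl.current_tool_pos()+d*.025;ctrl.move_l(g);ctrl.sleep(.2)
PT=pose("wrist");im=ctrl.read_camera("wrist");cv2.imwrite("pics/w3.png",im);np.save("w3.npy",PT[1])
s=ctrl.read_camera("scene");cv2.imwrite("pics/s3.png",s)
o=np.zeros((480,640,3),np.uint8);o[:240]=im[:240];o[240:,:640]=cv2.resize(s[190:280,240:480],(640,240),interpolation=cv2.INTER_CUBIC)
cv2.imwrite("pics/c3.png",o)
print(ctrl.current_tool_pos(),ctrl.current_contact_force())
```

```text
tab0 [ 0.5608 -0.009   0.071 ]
tab0 [ 0.5738 -0.081   0.071 ]
tip [ 0.5238 -0.051   0.0587]
[ 0.4523 -0.0627  0.0507] [ 0.0695 -0.2832 -1.7048]
```

View pics/c3.png

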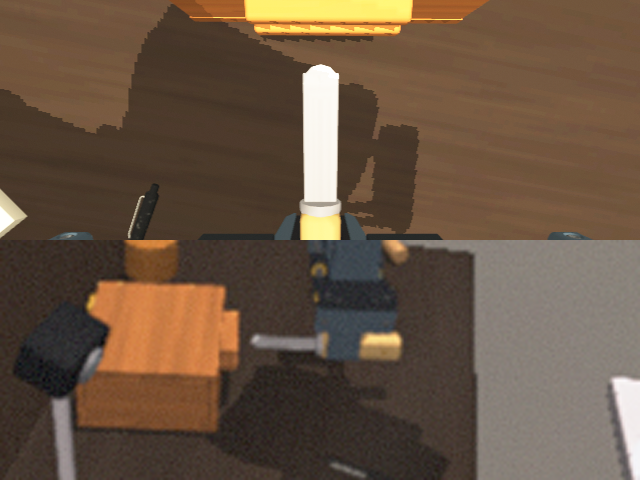

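Wrist view: the tab's top front edge runs from (246,22) to (412,22), square to the blade, with the ledge's front below it at about row 33. The tip is at (321,66). The scene crop shows the blade level with the tab.

Run:
```python
from h import *
PT=(ctrl.camera_params("wrist"),np.load("w3.npy"))
a=np.radians(10.3);d=np.array([np.cos(a),np.sin(a),0]);n=np.array([-d[1],d[0],0])
l=onz("wrist",246,22,.071,PT);r=onz("wrist",412,22,.071,PT);t=onz("wrist",321,66,.0587,PT)
ll=onz("wrist",255,32,.052,PT);lr=onz("wrist",400,32,.052,PT)
print(l,r,np.linalg.norm(l-r),"yaw",np.degrees(np.arctan2(*(l-r)[[1,0]]))-90);m=(l+r)/2
print("tip",t,"gap",(m-t)@d,"lat",(m-t)@n,"ledge",((ll+lr)/2-t)@d,np.linalg.norm(ll-lr))
p=ctrl.current_tool_pos();R=ctrl.current_eef_rot();X=p+R@[0,-.008,.095];print("expected tip px",proj("wrist",X,PT),X)
np.save("tab.npy",m)
# edge detection in row profile at u=329
im=cv2.imread("pics/w3.png");print(im[10:45,285,:].tolist())
```

```text
[ 0.5578 -0.0108  0.071 ] [ 0.5708 -0.083   0.071 ] 0.07338301153138724 yaw 10.261138464229745
tip [ 0.5476 -0.0464  0.0587] gap 0.016337208167920888 lat -0.0034900526337611126 ledge 0.01678064896013159 0.07273710292593172
expected tip px [319.0316  69.637 ] [ 0.5458 -0.0457  0.0586]
[[111, 241, 255], [111, 241, 255], [111, 241, 255], [117, 240, 255], [117, 241, 255], [118, 241, 255], [114, 239, 255], [104, 231, 255], [98, 222, 255], [93, 210, 255], [78, 182, 252], [62, 145, 236], [49, 107, 186], [41, 92, 163], [53, 121, 209], [69, 163, 247], [71, 168, 247], [72, 170, 248], [69, 164, 246], [105, 234, 255], [98, 226, 255], [89, 210, 255], [56, 128, 220], [43, 91, 160], [43, 95, 170], [41, 62, 92], [39, 53, 72], [40, 54, 71], [39, 53, 70], [60, 83, 109], [60, 84, 110], [60, 84, 110], [60, 84, 110], [63, 85, 115], [62, 88, 116]]
```

Run:
```python
from h import *
a=np.radians(10.3);d=np.array([np.cos(a),np.sin(a),0]);n=np.array([-d[1],d[0],0]);z=np.array([0,0,1.])
p0=ctrl.current_tool_pos()
q=p0-n*.0033;ctrl.move_l(q)
hit=ctrl.move_l(q+d*.0303,vel=.05,contact_N=5)
p=ctrl.current_tool_pos();print("hit",hit,(p-q)@d,ctrl.current_contact_force(),ctrl.current_t())
if hit: raise SystemExit
r=.150; H=p+d*r+z*.004   # tip top touches tab underside after ~4mm
for th in np.radians(np.arange(0,101,8)):
    ctrl.move_l(H+r*(-np.cos(th)*d+np.sin(th)*z),vel=.12)
    f=ctrl.current_contact_force()
    if th<.2 or abs(th-.84)<.1: print(th,f)
ctrl.sleep(.4)
cv2.imwrite("pics/w4.png",ctrl.read_camera("wrist"));cv2.imwrite("pics/s4.png",ctrl.read_camera("scene"));cv2.imwrite("pics/d4.png",ctrl.read_camera("side"))
print(ctrl.current_t(),ctrl.current_tool_pos(),ctrl.current_contact_force())
o=np.hstack([cv2.resize(cv2.imread("pics/s4.png")[100:290,220:420],(400,380)),cv2.resize(cv2.imread("pics/w4.png"),(400,250)) if 0 else cv2.copyMakeBorder(cv2.resize(cv2.imread("pics/w4.png"),(400,250)),0,130,0,0,0)])
cv2.imwrite("pics/c4.png",o)
```

```text
hit False 0.030041578511423327 [ 0.0725  0.1881 -2.5424] 8.3
0.0 [-0.473  -0.926  -0.7446]
0.13962634015954636 [ 0.1866 -0.6744 -0.4768]
0.8377580409572782 [-0.8378 -0.3029 -2.0912]
13.0 [ 0.6454 -0.0308  0.2038] [ 0.2974 -0.2971 -0.7215]
```

View pics/c4.png

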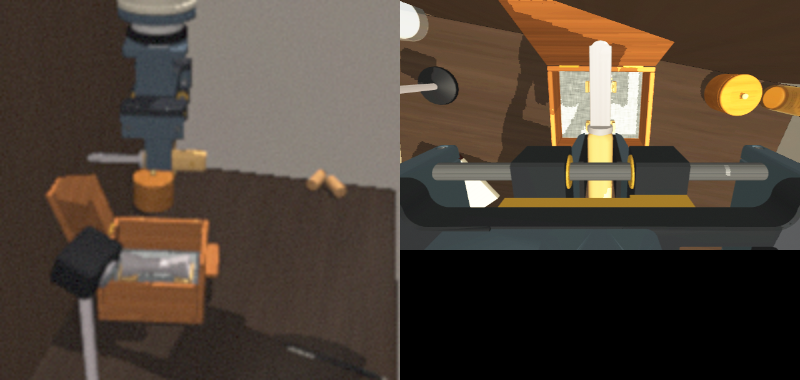

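The lid lies open beyond vertical (scene crop, leaning back at (80,205)), and the measure is visible inside the case. The knife is clear of everything. I'll lay it back, then look at the camera head and the measure from above.

Run:
```python
from h import *
a=np.radians(10.3);d=np.array([np.cos(a),np.sin(a),0])
p=ctrl.current_tool_pos()
ctrl.move_l(p-d*.1+[0,0,.03],vel=.25)
R=rot(np.radians(-115.5))
ctrl.goto([.5205,-.283,.09],R)
ctrl.move_l([.5205,-.283,.025],vel=.15)
print("touch",ctrl.move_l([.5205,-.283,.0035],vel=.03,contact_N=6),ctrl.current_tool_pos(),ctrl.current_contact_force())
ctrl.command_gripper(1.0);ctrl.sleep(.2)
ctrl.move_l([.5205,-.283,.15],vel=.2)
cv2.imwrite("pics/w5.png",ctrl.read_camera("wrist"))
ctrl.move_l([.5205,-.283,.32],vel=.3)
ctrl.goto([.62,.285,.37],rot(np.pi/2));ctrl.sleep(.2)
PT=pose("wrist");im=ctrl.read_camera("wrist");cv2.imwrite("pics/w6.png",im);np.save("w6.npy",PT[1])
ctrl.goto([.62,.19,.37],rot(np.pi/2));ctrl.sleep(.2)
PT=pose("wrist");im2=ctrl.read_camera("wrist");cv2.imwrite("pics/w7.png",im2);np.save("w7.npy",PT[1])
print(ctrl.current_t(),ctrl.current_q())
cv2.imwrite("pics/c6.png",np.vstack([im[:260],im2[:260]]))
```

```text
touch True [ 0.5202 -0.2829  0.0039] [-0.7489  0.2141  6.5406]
22.1833 [ 11.8375  24.8757  58.9005   0.0069  96.2326 -78.2253]
```

View pics/c6.png

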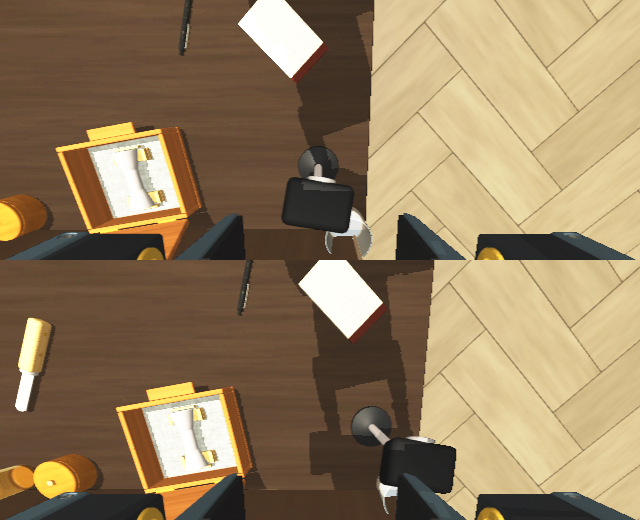

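Top views: the knife lies back in place at (35,365) in the lower view. The head's front top edge runs (289,177)→(354,187) in the upper view and (388,437)→(455,448) in the lower composite view, with a sliver of the lens ahead of it. The measure lies along the case. I'll enlarge the lens region from four views into one picture.

Run:
```python
from h import *
def crop(f,x,y,w=64,h=48,s=6):
    c=cv2.resize(cv2.imread(f"pics/{f}.png")[y:y+h,x:x+w],(w*s,h*s),interpolation=cv2.INTER_CUBIC)
    c=(255*(c/255.)**.6).astype(np.uint8)
    for i in range(0,w,10): cv2.line(c,(i*s,0),(i*s,6),(0,255,255),1);cv2.putText(c,str(x+i),(i*s+2,16),0,.35,(0,255,255))
    for i in range(0,h,10): cv2.line(c,(0,i*s),(6,i*s),(0,255,255),1);cv2.putText(c,str(y+i),(8,i*s+4),0,.35,(0,255,255))
    return c
r1=np.hstack([crop("w6",280,170,80,60,5),crop("w7",378,170,80,60,5)])
r2=np.hstack([crop("scene1",235,205,50,37,8),crop("side1",290,240,50,37,8)])
cv2.imwrite("pics/c7.png",np.vstack([r1[:,:800],r2]))
PTs={k:(ctrl.camera_params("wrist"),np.load(k+".npy")) for k in("w6","w7")}
for k in PTs:
    im=cv2.imread(f"pics/{k}.png");g=im.max(2)
    m=(g<45).astype(np.uint8);nb,lab,st,ce=cv2.connectedComponentsWithStats(m)
    for i in range(1,nb):
        if 1000<st[i,4]<9000 and st[i,0]>250 and st[i,1]>150: print(k,st[i],ce[i])
# measure in w7: bbox of bright steel hard; case inner corners
```

```text
w6 [ 282  177   72   56 2440] [319.1561 205.2184]
w6 [ 396  215   42   45 1076] [410.9414 243.0372]
w6 [ 467  234  133   82 3308] [519.4846 262.4284]
w7 [ 379  177   77   83 4024] [417.0487 214.4277]
w7 [ 467  234  133   82 3313] [519.4196 262.495 ]
```

View pics/c7.png

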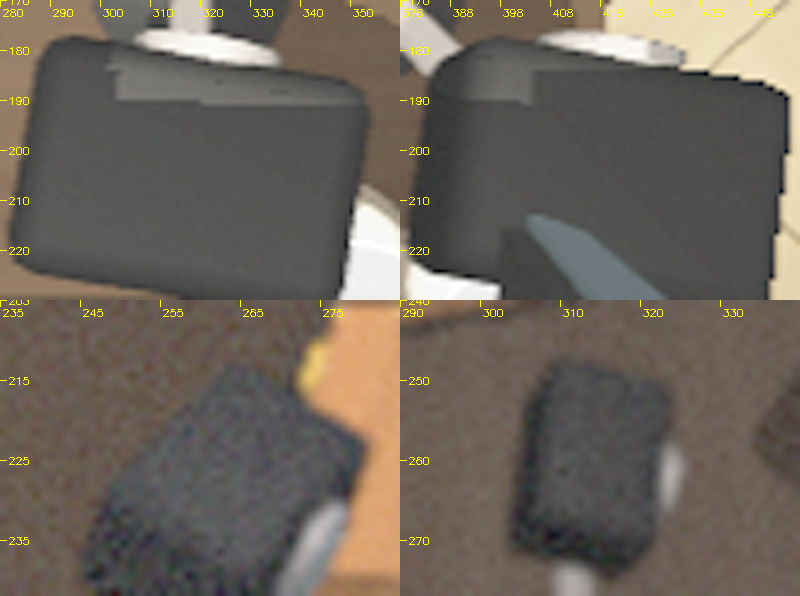

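The enlargements show the lens rim. Its ends are (308,178) and (334.5,182.3) in w6, and (405.5,178) and (434,182.5) in w7. It is at about (324,262.5) in side and (274,235) in scene. The head's edges are clean, so its heading follows from the front and rear edges.

Run:
```python
from h import *
P={k:(ctrl.camera_params("wrist"),np.load(k+".npy")) for k in("w6","w7")}
L=tri([ray("w6",321,180.5,P["w6"]),ray("w7",420,180.5,P["w7"]),ray("side",324,262.5)])
L2=tri([ray("w6",321,180.5,P["w6"]),ray("w7",420,180.5,P["w7"])])
L3=tri([ray("scene",274,235.5),ray("side",324,262.5)])
print(L,L2,L3,proj("scene",L),proj("side",L),proj("w6",L,P["w6"]),proj("w7",L,P["w7"]))
def yaw(k,p,q,z):
    a=onz("wrist",*p,z,P[k]);b=onz("wrist",*q,z,P[k]);v=b-a;return np.degrees(np.arctan2(v[0],-v[1])),np.linalg.norm(v)  # look heading: normal to v toward -x
for k,p,q,z in [("w6",(308,178),(334.5,182.3),.25),("w7",(405.5,178),(434,182.5),.25),("w6",(310,181),(350,187),.27),("w6",(286,224),(340,233),.29),("w7",(405,182),(450,187),.27)]:
    a=onz("wrist",*p,z,P[k]);b=onz("wrist",*q,z,P[k]);v=(b-a);f=np.array([-v[1],v[0]]);print(k,np.degrees(np.arctan2(f[1],f[0])),np.linalg.norm(v))
# foot centre
print("foot w6",onz("wrist",318.5,161,0,P["w6"]))
# measure: steel ends in w7 (case inner)
m=np.array([.5643,-.0469]);a=np.radians(10.3);c=m+.091*np.array([np.cos(a),np.sin(a)]);print("case",c,proj("w7",[*c,.035],P["w7"]))
for s in(-1,1): print(proj("w7",[*(c+s*.049*np.array([np.cos(a),np.sin(a)])),.035],P["w7"]))
im=cv2.imread("pics/w7.png")
for k,uv in [("w7",(117,148)),("w7",(235,127)),("w7",(250,213))]: print(onz("wrist",*uv,.064,P[k]))
```

```text
[0.6058 0.286  0.2571] [0.6082 0.2851 0.2573] [0.6024 0.2944 0.2672] [274.4239 236.7073] [322.152  261.8459] [321.9488 177.7946] [421.0955 178.1156]
w6 170.50343079591013 0.026096593176512514
w7 170.98105683611234 0.028400063286670784
w6 171.18422585836123 0.0367790879700152
w6 169.8278693258954 0.04793067217202511
w7 173.58871650375482 0.04152078132990969
foot w6 [0.6285 0.2814 0.    ]
case [ 0.6538 -0.0306] [188.9679 179.2097]
[180.378  150.5058]
[197.1485 206.5455]
[ 0.5984 -0.1239  0.064 ]
[0.5666 0.0611 0.064 ]
[0.7042 0.0758 0.064 ]
```

Lens ≈ (0.606, 0.286, 0.256), looking along heading ≈ 170.8°, which agrees with where the foot stands. Next I'll hover over the measure for one close look.

Run:
```python
from h import *
ctrl.goto([.6538,-.0306,.14],rot(np.radians(100.3)));ctrl.sleep(.2)
PT=pose("wrist");im=ctrl.read_camera("wrist");cv2.imwrite("pics/w8.png",im);np.save("w8.npy",PT[1])
c=np.array([.6538,-.0306]);a=np.radians(10.3);d=np.array([np.cos(a),np.sin(a)])
for s in(-.049,0,.049): print(proj("w",[*(c+s*d),.035],PT))
print(ctrl.current_t(),ctrl.current_q(),ctrl.current_tool_pos())
cv2.imwrite("pics/c8.png",cv2.resize(im[60:300,160:480],None,fx=2.5,fy=2.5,interpolation=cv2.INTER_CUBIC))
```

```text
[319.9321 140.6161]
[319.9178 193.6891]
[319.9048 242.1905]
23.65 [  -7.8451   34.7188   77.3689    0.003    67.8477 -108.1926] [ 0.6542 -0.03    0.1407]
```

View pics/c8.png

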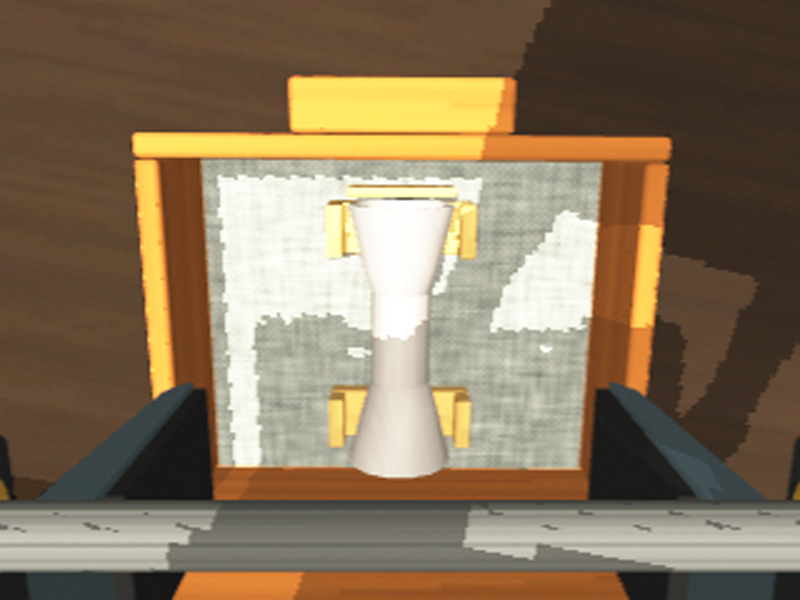

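The measure's mouths are at (320.8,140) and (320,246), with the waist's middle near (320,196); I predicted (320,194). That is within tolerance, so I'll add 1 mm toward the hinge, then grasp, lift and present.

Run:
```python
from h import *
a=np.radians(10.3);d=np.array([np.cos(a),np.sin(a),0])
c=np.array([.6538,-.0306,0])+.001*d;R0=rot(np.radians(100.3))
ctrl.move_l(c+[0,0,.07],vel=.15)
hit=ctrl.move_l(c+[0,0,.016],vel=.08,contact_N=8);print("hit",hit,ctrl.current_tool_pos())
if hit: raise SystemExit
ctrl.command_gripper(0.0);print("w",ctrl.current_grip_width()*91)
ctrl.move_l(c+[0,0,.05],vel=.06);ctrl.move_l(c+[0,0,.27],vel=.2)
print("w",ctrl.current_grip_width()*91,ctrl.current_contact_force())
L=np.array([.606,.286,.256]);h=np.radians(170.8);t=np.radians(20);H=np.array([np.cos(h),np.sin(h),0])
l=np.cos(t)*H-np.sin(t)*np.array([0,0,1]);y=-np.sin(t)*H-np.cos(t)*np.array([0,0,1]);x=np.cross(y,l);R=np.c_[x,y,l]
S=L+.15*l;T=S+.019*y
pre=T+.05*l+[0,0,.07]
print("S",S,ctrl.ik(pre,R),ctrl.ik(T,R))
ctrl.goto(pre,R);ctrl.move_l(T,vel=.1);ctrl.sleep(.5)
print(ctrl.current_t(),ctrl.current_tool_pos()-T,ctrl.current_grip_width()*91)
P=pose("wrist");w=ctrl.read_camera("wrist");s=ctrl.read_camera("scene");e=ctrl.read_camera("side")
cv2.imwrite("pics/w9.png",w);cv2.imwrite("pics/s9.png",s);cv2.imwrite("pics/d9.png",e);np.save("w9.npy",P[1])
for n in("scene","side"):
    print(n,"S",proj(n,S),"L",proj(n,L),"mouths",proj(n,S-.049*l),proj(n,S+.049*l))
up=lambda i,x0,y0,w_,h_:cv2.resize(i[y0:y0+h_,x0:x0+w_],(400,300),interpolation=cv2.INTER_CUBIC)
cv2.imwrite("pics/c9.png",np.vstack([np.hstack([up(s,235,170,160,120),up(e,280,190,120,90)]),np.hstack([up(s,200,130,240,180),cv2.resize(w,(400,300))])]))
```

```text
hit False [ 0.655  -0.0305  0.0162]
w 21.867884951672696
w 21.77302140359727 [-0.5619  0.1794 -1.2073]
S [0.4669 0.3085 0.2047] [ 39.824   14.2708  99.6898 -18.5921  54.0862 -31.5853] [ 35.5896  20.3982 100.3252 -19.4115  46.4691 -33.3488]
31.025 [-0.      0.      0.0001] 22.080663566121032
scene S [344.2202 277.7809] L [274.3427 237.1477] mouths [320.9903 264.2729] [367.8554 291.5245]
side S [373.8127 276.2411] L [322.0602 262.0433] mouths [357.1913 271.6811] [390.1672 280.7277]
```

View pics/c9.png

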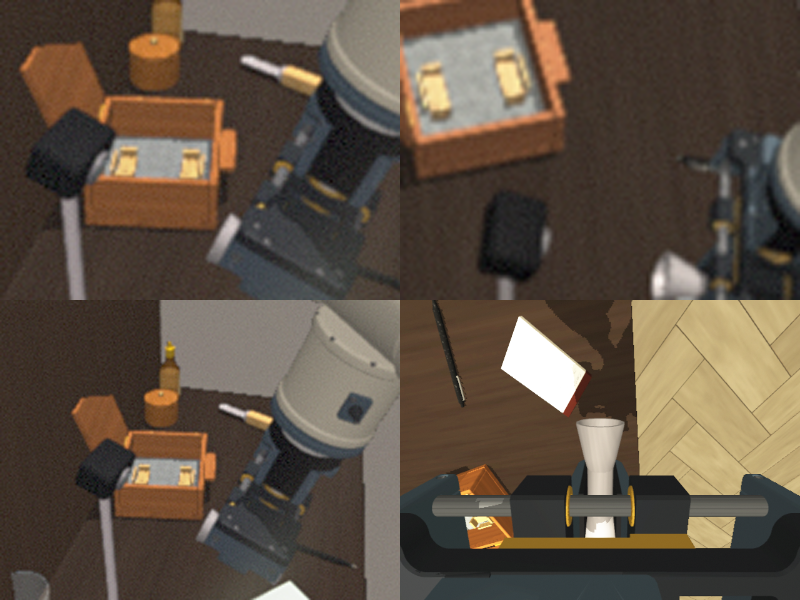

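The scene and side crops show the measure held at the waist in mid-air, its mouth facing the lens at about (324.6,265) in scene and (358,273) in side. I predicted (321,264) and (357,272). The lid is open, the case empty and the knife on the stand. I'll check numerically whether it slid along its axis in the grip, using the wrist view.

Run:
```python
from h import *
P=(ctrl.camera_params("wrist"),np.load("w9.npy"));R=ctrl.current_eef_rot();p=ctrl.current_tool_pos()
for X in [(0,-.019,.049),(0,-.039,.049),(0,.001,.049),(.02,-.019,.049),(-.02,-.019,.049)]: print(X,proj("w",p+R@np.array(X),P))
im=cv2.imread("pics/w9.png");hsv=cv2.cvtColor(im,cv2.COLOR_BGR2HSV)
m=((hsv[...,1]<45)&(hsv[...,2]>110)).astype(np.uint8)[150:215,260:380]
nb,lab,st,ce=cv2.connectedComponentsWithStats(m)
i=1+np.argmax(st[1:,4]);print("measure blob",st[i]+[260,150,0,0,0])
for v in range(0,40,3):
    u=np.nonzero(lab[v]==i)[0]
    if len(u): print(v+150,u.min()+260,u.max()+260)
# scene/side mouth disc
for f,x0,y0,x1,y1,n in [("s9",310,245,345,285,"scene"),("d9",350,262,366,284,"side")]:
    c=cv2.imread(f"pics/{f}.png")[y0:y1,x0:x1];h=cv2.cvtColor(c,cv2.COLOR_BGR2HSV);k=((h[...,2]>120)&(h[...,1]<60)).astype(np.uint8)
    nb,lab,st,ce=cv2.connectedComponentsWithStats(k);i=1+np.argmax(st[1:,4]);print(n,st[i]+[x0,y0,0,0,0],ce[i]+[x0,y0])
    q=[proj(n,p+R@np.array([.02*np.cos(t),-.019+.02*np.sin(t),-.049])) for t in np.linspace(0,6.28,40)];print("predicted rim bbox",np.min(q,0),np.max(q,0))
```

```text
(0, -0.019, 0.049) [320.584  163.1684]
(0, -0.039, 0.049) [320.6615 170.3426]
(0, 0.001, 0.049) [320.5239 157.6027]
(0.02, -0.019, 0.049) [360.6166 163.1506]
(-0.02, -0.019, 0.049) [280.5574 163.1862]
measure blob [ 283  158   76   57 3559]
159 293 346
162 283 357
165 283 358
168 283 357
171 284 356
174 285 355
177 286 354
180 287 353
183 288 352
186 288 352
189 289 351
scene [319 256  12  17  88] [324.8409 263.6818]
predicted rim bbox [315.5924 254.7807] [326.3393 273.8326]
side [355 266  11  18 136] [360.8676 274.4265]
predicted rim bbox [354.1376 264.367 ] [360.3013 279.026 ]
```

The wrist view puts the measure within about 2 mm of where it should sit in the grip, and the side view agrees. The scene view differs by 1–3 px, which is about calibration plus thresholding error. Handing in.

Run:
```python
from h import *
print(ctrl.current_dq(),ctrl.current_grip_width()*91,ctrl.current_t());ctrl.sign_off()
```

```text
[ 0.0775  0.0311 -0.0196 -0.0958  0.0356  0.0348] 22.089186852303897 31.175
the job is handed in; nothing more can be done
```

I finished the job and handed it in at 31.2 s of the 70 s allowed; sign-off gives no verdict. I pried the lid up by its tab with the oyster knife until it fell fully open, then laid the knife back where it had been. I took the measure out by its waist and held it in front of the lens, one mouth facing straight into it.

**Last checks:**
- **State of the scene:** the pictures show the lid open, the case empty and the knife on the stand. The bitters, cellar and pad look where they were.
- **Hold:** the grip was closed on the waist at about 22 mm. Joint speeds were under 0.1°/s when I handed in.
- **Measure position:** the wrist view put it within about 2 mm of where it should sit in the grip, and the side view was within about 1–2 px.

**Disagreements:**
- **Scene view of the mouth:** it appeared about 3 px (roughly 5 mm) further from the lens than predicted. I put this down to calibration and the image threshold, and did not correct for it.
- **Lens position:** estimates from different camera pairs differed by up to 1 cm, mostly in height and sideways. I used the values backed by the wrist views: (0.606, 0.286, 0.256) m, looking along 170.8°. The measure could therefore be a few millimetres off the lens line.

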